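Washing-up at the rinse stand: load, soap, rinse, set out to dry

TASK

Wash the used things on the grey tray: stand them all upright in the red colander, give the soap dispenser two full presses, right down each time and letting the cap spring fully back up, then pull the orange-handled rinse lever down to its stop and ease it slowly back up to rest without letting it snap. After that stand every washed thing upright, fully on the blue drying tray. Set things down gently rather than dropping them, and leave the other kitchen things on the counter alone.

Things in the scene. Friction and masses are not known exactly. Their poses are not given: they have to be found in the camera images.
- mug: White ceramic mug, straight-sided, 60 outside diameter, 68 tall, 4 wall; its handle sticks out along its own +y to 55 from the axis (handle 8 thick, from 12 to 58 above the base). Origin: centre of its underside, z up. May be absent.
- measure: Stainless steel measuring cup without handle, straight-sided, 58 outside diameter, 52 tall, 4 wall, with a tiny pouring lip at the rim. Origin: centre of its underside, z up. May be absent.
- tumbler: Green plastic tumbler, straight-sided, 62 outside diameter, 64 tall, 4 wall. Origin: centre of its underside, z up. May be absent.
- jar: Glass jar with a brass-coloured twist cap, 57 diameter all the way, 66 tall, closed. Origin: centre of its underside, z up. May be absent.
- used_tray: Grey plastic tray fixed to the counter, 210 (its x) by 220 (its y), rim 14 high and 4 thick, inner floor 4 above the counter; the used things start on it. It may be on either side of the rinse stand. Origin: centre of its underside.
- drying_tray: Blue plastic tray fixed to the counter, 210 (its x) by 220 (its y), rim 14 high and 4 thick, inner floor 4 above the counter; empty at the start, on the other side of the rinse stand. Origin: centre of its underside.
- rinse_stand: Fixed rinse stand: a steel drip base 175 (its x) by 310 (its y) by 25 high, carrying a fixed shallow rectangular red colander, inside 150 (x) by 280 (y), walls 4 thick with the rim 60 above the counter, flat inner floor 42 above the counter. Origin: centre of its underside on the counter, z up.
- soap_cap_top (a point): Centre of the top face of the black press cap (42 diameter) of the fixed amber soap dispenser that stands beyond the colander, 184 above the counter when up. A 69 long spout points from the cap over the colander's far rim. It moves down with the cap.
- soap_cap (a joint): How far the sprung soap cap is pressed, m: 0 up, 0.014 fully down (about 7 N); it springs back by itself.
- lever_hinge (a point): Hinge point of the rinse lever on its fixed steel post beyond the colander, 120 above the counter. The hinge axis is this point's x axis; the lever arm points to its -y. This frame does not turn with the lever.
- lever_grip (a point): Point on the axis of the lever's orange handle, where to hold it. The handle is a round bar 22 thick parallel to the hinge axis, standing out from the arm's end towards the hinge frame's -x: it runs from 0 to -69 along that x, this point is at -38. In the hinge frame it is 160 from the axis, at y = -160 cos(e), z = 160 sin(e), where the elevation e = 0.6 - joint value.
- rinse_lever (a joint): Angle of the sprung rinse lever, rad: 0 at rest (up, 0.6 rad above level), 0.9 at its lower stop (0.3 rad below level). About 3 N at the handle to start, 7 N at the stop; springs back up if let go.
- spatula: Bystander, to be left alone: green silicone spatula lying flat on the counter beyond the dispenser. Origin: about the middle.
- bowl: Bystander, to be left alone: blue ceramic bowl, 120 wide. Origin: centre of its underside.
- oil: Bystander, to be left alone: small green glass oil bottle, 130 tall. Origin: centre of its underside.
- salt: Bystander, to be left alone: small glass salt jar, 75 tall. Origin: centre of its underside.
- tin: Bystander, to be left alone: aluminium tin, 90 tall. Origin: centre of its underside.
There are look-alikes about, which are no part of the job. Of the things like the tumbler, leave any that is pink or purple; of the rest the smaller one is meant.

How it is judged:
By the outcome, as a careful person would: the job done as asked, in the order asked, and still so for the second after the job is handed in, with the robot touching nothing.
Of mug, measure, tumbler, jar only 2 to 3 are there at a start; the rules pass over those that are not, and their reading is None.
At some moment in a run one of mug, measure, tumbler, jar may be knocked a few centimetres aside while the robot is not near it.
It also fails if it takes over 210 s, if anything falls off the work surface, if the arm or the gripper's body presses on something with over 40 N, if the wrist force passes 120 N, or if a joint passes its speed limit or range.

ROBOT

A 6-joint arm with a two-finger parallel gripper is mounted at the origin on the work surface. World frame = base frame: x ahead of the robot, y to its left, z up, the work surface at z = 0. Lengths are in m, angles in rad, forces in N, time in s.
With the tool pointing down it reaches from about 0.275 to 1 m from the base axis. Payload 8.4 kg.
Tool frame: the origin (TCP) lies at the very end of the fingers, on their centre line; the grasp point (between the pads) lies 19 mm behind it; z points along the fingers, y is the line along which they close (so a half turn about z gives the same grasp; the last joint's range is limited). The gripper opens to 85 mm and grips with 20 to 120 N. Pads are 22 mm wide; open, the fingers measure 114 mm over their backs; the gripper's body (76 mm by 85 mm) begins 54 mm behind the grasp point. The pads swing forward as they close: fully open they stand 13 mm farther back than shut.
Start: joints at [1.143, 0.353, 1.633, -0, 1.155, -0.002], TCP at [0.258, 0.569, 0.231] pointing down, gripper open.
Joint ranges: [-2.63, 2.63], [-0.92, 2.1], [0.06, 2.66], [-1.3, 4.44], [0, 2.69], [-3.02, 3.02]. Speed limits (rad/s): [2.22, 2.22, 2.79, 3.14, 3.14, 3.14].

INTERFACE

Orientations are given as a 3x3 rotation matrix whose columns are the frame's x, y, z axes.
In Python, from bench import robot, eyes gives the robot as it stands.
- The arm moves only by the tool step_arm, never from a script. Its argument "moves" is a list of rows, each a list of 5 numbers: the shift along the tool's x, y, z in m, then the turn about the tool's z in rad, then the opening, from -1 (shut) to 1 (fully open). In form: [[tx, ty, tz, turn, claw], ...]. A call has 1 to 5 rows; each row is the pose to reach, as a shift and turn from the pose commanded when the call began, along the tool's axes at that moment; what a row does not reach only later rows make up. A row lasts 1/10 s, in which the tool goes at most 50 mm and 8.59 degrees, less where a joint would pass 70% of its speed; a pose out of reach is approached as far as the arm can. A call with a gripper value outside its range is refused whole. The fingers move at their own pace and stop on an object; the grip force is fixed at half the most. Time passes only in rows, so rows that repeat a pose let the fingers close. It gives the time, the measured TCP pose, the force, the opening and the grip force at its end, in the units of the state.
- robot.get_obs(): the state, without advancing time (a new reading comes with each control period).
- eyes.read_camera(name): name is "scene" or "top"; returns a dict with "image" (400x640x3 uint8, red, green, blue), "fx", "fy", "cx", "cy" (pixels), "k1" (the pictures are not rectified: a ray, as slopes to the right and down, at radius r is drawn at 1 + k1 r^2 times it, then the intrinsics apply), "world_from_camera" (4x4, takes a point from camera to world coordinates). Camera axes: x right, y up, looking along -z (the intrinsics and any distortion apply to the point x, -y, -z); pixel columns grow to the right and rows downward; lengths in m; the calibration is good to about 2 mm. A picture is of the moment at which its call begins. There is no depth.
- robot.close_job(): hands the job in; it is judged then, once.
Trained networks look in a picture, given as the dict that the camera call returned (one of the last four; its "shot" number tells which), for a name from the list of things; names that differ only in an ending like _2 or _b are one class to them, and where a whole thing is asked for, a point or a joint stands for the part that bears it (a point fixed in the world has none). Each returns a list of dicts, best first, with "p" (0 to 1); they miss things now and then, are a little off and sometimes report something else, mostly with a low value. They report only what shows in the picture. A call takes as long as a camera call. They do not tell look-alikes from the thing itself.
- eyes.boxes_of(thing, picture): "xyz" ([x, y, z] in m, in the coordinates of the camera as it stood for that picture, good to about 4 mm: the middle of the surface that is visible of it).
- eyes.outline_of(thing, picture): "pixels" (400x640 bool, what is visible of it).
The state is a dict: "time": time; "q": joint angles; "joint_vel": joint speeds; "effort": joint torques, N m; "eef_pos": TCP position; "tcp_rot": TCP orientation; "force": force on the tool from outside, world axes, zero at the start; "torque": the same for the moment, N m; "grip_width": finger opening in m; "finger_force": force on a finger pad.
Only numpy, scipy, OpenCV 4.12 (cv2) and the standard library are available. Lean on these libraries where they do the work, as an engineer would, in place of code of your own. Each camera call takes 0.05 s, during which the arm holds its last target. There are 200 camera calls.

## Working session

There is one attempt and no reset: what is moved stays moved. The work goes in short steps, Python scripts to look and compute and a tool call to move; the robot and the scene stay as the last step left them, time stands still between calls to the robot, and variables do not carry over. Pictures are saved under pics/ and viewed, at most 14 in all, crops included, and the job is handed in when it is done.

Besides the shell and the picture viewer there is one more tool, called after "Emit:" as name(argument=value, ...), one argument or row to a line, values as JSON. step_arm: Moves the arm, as the interface text tells. Its arguments: {"type":"object","properties":{"moves":{"type":"array","items":{"type":"array","items":{"type":"number"}}}},"required":["moves"]}

```bash
ls; mkdir -p pics
cat > h.py <<'E'
import numpy as np, cv2
from bench import robot, eyes
def ray(p,u,v):
    a,b=(u-p["cx"])/p["fx"],(v-p["cy"])/p["fy"]
    x,y=a,b
    for _ in range(20):
        s=1+p["k1"]*(x*x+y*y); x,y=a/s,b/s
    T=np.array(p["world_from_camera"]); d=T[:3,:3]@np.array([x,-y,-1.0])
    return T[:3,3],d
def onz(p,u,v,z):
    o,d=ray(p,u,v); return o+d*(z-o[2])/d[2]
def proj(p,X):
    T=np.linalg.inv(np.array(p["world_from_camera"])); c=T[:3,:3]@np.array(X)+T[:3,3]
    x,y=c[0]/-c[2],-c[1]/-c[2]; s=1+p["k1"]*(x*x+y*y)
    return p["cx"]+p["fx"]*x*s,p["cy"]+p["fy"]*y*s
def w(p,c):
    T=np.array(p["world_from_camera"]); return T[:3,:3]@np.array(c)+T[:3,3]
def save(p,n): cv2.imwrite("pics/"+n,p["image"][:,:,::-1])
E
python3 - <<'E'
from h import *
P={n:eyes.read_camera(n) for n in("scene","top")}
for n,p in P.items():
    save(p,n+"0.png"); print(n,p["fx"],p["k1"],np.round(p["world_from_camera"],3).tolist())
    for t in "mug measure tumbler jar used_tray drying_tray rinse_stand soap_cap_top lever_grip lever_hinge bowl oil salt tin spatula".split():
        try: print(n,t,[(round(b["p"],2),np.round(w(p,b["xyz"]),3).tolist(),[int(i) for i in proj(p,w(p,b["xyz"]))]) for b in eyes.boxes_of(t,p)][:4])
        except Exception as e: print(t,e)
s=robot.get_obs(); print(s)
E
```

```text
pics
scene 518.7322865663946 -0.04178406307531941 [[-0.288, -0.501, 0.816, 1.778], [0.958, -0.163, 0.237, 0.367], [0.014, 0.85, 0.527, 0.973], [0.0, 0.0, 0.0, 1.0]]
scene mug []
scene measure []
scene tumbler [(0.97, [0.318, -0.402, 0.06], [209, 182]), (0.78, [0.321, -0.228, 0.053], [254, 192]), (0.74, [0.223, -0.335, 0.046], [237, 176]), (0.49, [0.452, -0.248, 0.049], [234, 211])]
scene jar [(0.91, [0.55, -0.272, 0.055], [215, 224])]
scene used_tray [(0.86, [0.498, -0.36, 0.002], [199, 225]), (0.66, [0.795, 0.027, 0.004], [280, 307]), (0.52, [0.499, 0.316, 0.003], [402, 263])]
scene drying_tray [(0.63, [0.501, 0.315, -0.001], [402, 264]), (0.16, [0.707, 0.291, 0.028], [384, 300])]
scene rinse_stand [(0.89, [0.552, -0.016, 0.045], [292, 242]), (0.66, [0.78, 0.165, 0.048], [332, 302])]
scene soap_cap_top [(0.51, [0.709, 0.053, 0.182], [300, 237])]
scene lever_grip [(0.68, [0.702, -0.143, 0.198], [231, 218]), (0.19, [0.702, 0.053, 0.185], [300, 235])]
scene lever_hinge [(0.83, [0.706, -0.043, 0.115], [266, 251])]
scene bowl [(0.77, [0.709, 0.292, 0.029], [384, 300])]
scene oil [(0.9, [
[... 1516 characters left out ...]
05,
        1.15515862e+00, -2.38615561e-03]), 'joint_vel': array([ 0.00021594,  0.00025568, -0.00116476,  0.00056035,  0.00080617,
        0.00129442]), 'effort': array([-1.62716956e-04, -6.05161357e+01, -3.42436981e+01,  1.27030362e-04,
        1.03617349e-03,  3.76945621e-06]), 'eef_pos': array([0.25815319, 0.56923092, 0.23131688]), 'tcp_rot': array([[-9.10710041e-01,  4.13046268e-01,  3.02190895e-05],
       [ 4.13046269e-01,  9.10710036e-01,  9.51647594e-05],
       [ 1.17866206e-05,  9.91493841e-05, -9.99999995e-01]]), 'force': array([ 0.1857764 , -0.57151804,  0.0786607 ]), 'torque': array([-0.04007679,  0.01937674,  0.01968892]), 'finger_force': 0.0, 'grip_width': 0.0853380147814681}
```

Run:
```python
import cv2
a=cv2.imread("pics/scene0.png")[140:340,130:480]; cv2.imwrite("pics/sc.png",cv2.resize(a,None,fx=2.28,fy=2.28,interpolation=2))
a=cv2.imread("pics/top0.png")[100:350,160:490]; cv2.imwrite("pics/tc.png",cv2.resize(a,None,fx=2.4,fy=2.4,interpolation=2))
```

```text
(no output)
```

View pics/sc.png

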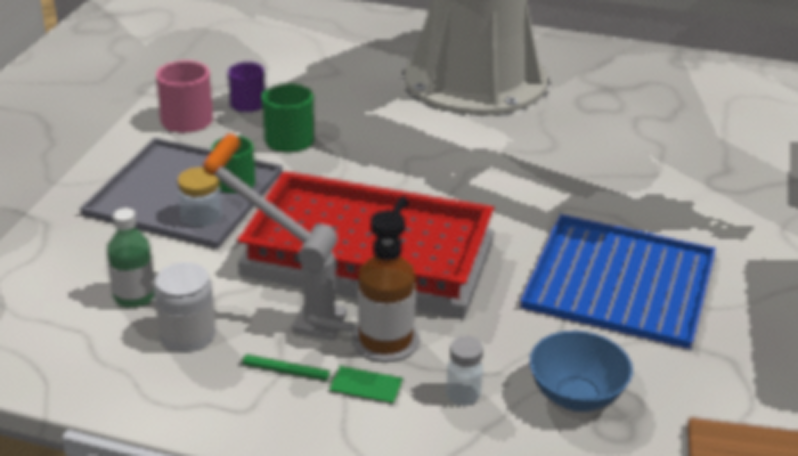

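View pics/tc.png

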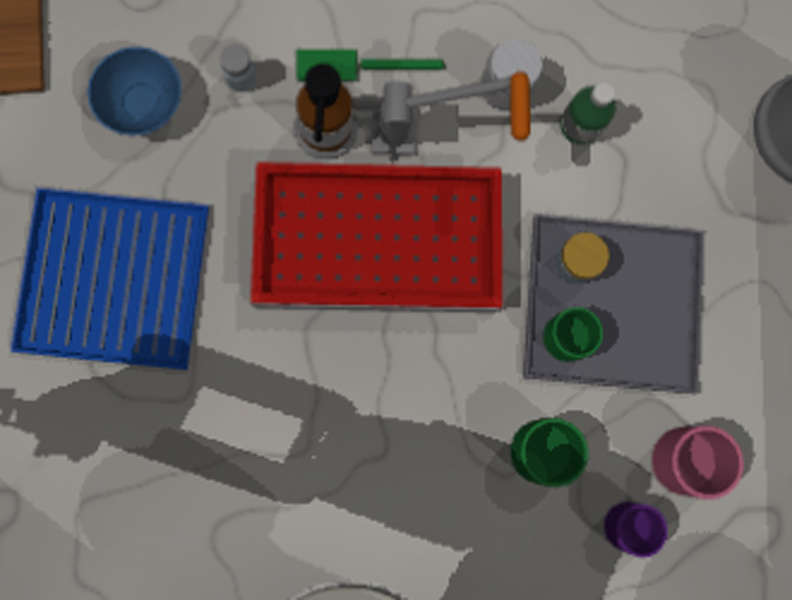

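The scene shows the jar (brass cap, top-crop (585,255)) and the small green tumbler (573,333) on the grey tray. The larger green, pink and purple cups stand outside it. The colander is centred near (375,237), the blue tray on the left, and the orange handle is at (520,105). No mug or measuring cup is present.

```bash
cat >> h.py <<'E'
from scipy.optimize import minimize
def sil(p,x,y,z,d,h):
    a=np.linspace(0,2*np.pi,40); pts=[proj(p,[x+d/2*np.cos(t),y+d/2*np.sin(t),zz]) for zz in(z,z+h) for t in a]
    hull=cv2.convexHull(np.float32(pts)); m=np.zeros((1600,2560),np.uint8)
    cv2.fillConvexPoly(m,np.int32((hull+.5)*4),1); return cv2.resize(m.astype(np.float32),(640,400),interpolation=cv2.INTER_AREA)
def best(t,p,xy):
    c=[]
    for o in eyes.outline_of(t,p):
        v,u=np.nonzero(o["pixels"]); 
        if len(u): g=proj(p,[*xy,.04]); c.append((np.hypot(u.mean()-g[0],v.mean()-g[1]),o))
    c=[k for k in c if k[0]<15]; return min(c,key=lambda k:k[0])[1]["pixels"] if c else None
def fit(ps,t,xy,d,h,z0=.004,fitz=True):
    M=[(p,m) for p in ps for m in [best(t,p,xy)] if m is not None]
    f=lambda q:sum(np.abs(sil(p,q[0],q[1],q[2] if fitz else z0,d,h)-m).sum()/m.sum() for p,m in M)
    r=minimize(f,[*xy,z0],method="Nelder-Mead",options=dict(initial_simplex=[[*xy,z0],[xy[0]+.01,xy[1],z0],[xy[0],xy[1]+.01,z0],[*xy,z0+.01]],xatol=2e-4,fatol=1e-3))
    return np.round(r.x,4).tolist(),round(r.fun,3),len(M)
def tri(pa,ua,pb,ub):
    o1,d1=ray(pa,*ua); o2,d2=ray(pb,*ub); s=np.linalg.lstsq(np.c_[d1,-d2],o2-o1,rcond=None)[0]
    return (o1+d1*s[0]+o2+d2*s[1])/2
E
python3 - <<'E'
from h import *
S=eyes.read_camera("scene");T=eyes.read_camera("top")
for t,xy,d,h in(("tumbler",(.42,-.265),.062,.064),("jar",(.53,-.28),.057,.066)):
    print(t,fit([S,T],t,xy,d,h),fit([T],t,xy,d,h,fitz=False))
hs={}
for n,p in(("S",S),("T",T)):
    H=cv2.cvtColor(p["image"],cv2.COLOR_RGB2HSV); hs[n]=H
    m=((H[...,0]>=7)&(H[...,0]<=15)&(H[...,1]>200)&(H[...,2]>150)).astype(np.uint8)
    k,l,st,c=cv2.connectedComponentsWithStats(m); i=1+st[1:,4].argmax(); v,u=np.nonzero(l==i)
    pc=np.c_[u,v].astype(float); mu=pc.mean(0); ax=np.linalg.svd(pc-mu,full_matrices=False)[2][0]; ax*=np.sign(ax[1]); q=(pc-mu)@ax
    hs[n+"o"]=[mu,mu+ax*q.min(),mu+ax*q.max()]; print(n,st[i],[e.round(1).tolist() for e in hs[n+"o"]])
print("handle",[tri(S,hs["So"][i],T,hs["To"][j]).round(4).tolist() for i,j in((0,0),(1,1),(2,2),(1,2),(2,1))])
def quad(p,m):
    c=max(cv2.findContours(m.astype(np.uint8),cv2.RETR_EXTERNAL,cv2.CHAIN_APPROX_NONE)[0],key=cv2.contourArea); return c[:,0]
for t,z in(("used_tray",.014),("drying_tray",.014),("rinse_stand",.06)):
    H=hs["T"]
    if t=="rinse_stand": m=((H[...,0]<5)|(H[...,0]>175))&(H[...,1]>180)
    elif t=="drying_tray": m=(abs(H[...,0].astype(int)-110)<8)&(H[...,1]>150); m[:,:150]=0; m[:175]=0
    else: m=eyes.outline_of(t,T)[0]["pixels"]
    W=np.array([onz(T,u,v,z)[:2] for u,v in quad(T,m)])*1000
    r=cv2.minAreaRect(W.astype(np.float32)); print(t,np.round(r[0],1),np.round(r[1],1),round(r[2],2))
for n,p in(("S",S),("T",T)):
    m=p["image"].max(2)<45; 
    u0,v0=(300,236) if n=="S" else (294,134)
    mm=np.zeros_like(m); mm[v0-20:v0+25,u0-20:u0+20]=m[v0-20:v0+25,u0-20:u0+20]; v,u=np.nonzero(mm); print(n,"black",u.min(),u.max(),v.min(),v.max())
    g=p["image"].max(2)[v0-14:v0+16,u0-14:u0+14]; print(g[::1]) if 0 else None
    print([np.round(proj(p,X),1).tolist() for X in([.70,.052,.184],)])
a=cv2.resize(S["image"][215:275,260:330],None,fx=7,fy=7,interpolation=2);b=cv2.resize(T["image"][115:175,265:335],None,fx=7,fy=7,interpolation=2)
b=cv2.resize(b,(400,400));a=cv2.resize(a,(400,400));cv2.imwrite("pics/cap.png",np.hstack([a,b])[:,:,::-1])
E
```

```text
tumbler ([0.4324, -0.2639, 0.0043], np.float64(0.139), 1) ([0.4318, -0.2642, 0.0005], np.float64(0.135), 1)
jar ([0.5293, -0.278, 0.0022], np.float64(0.151), 2) ([0.5287, -0.2768, 0.0067], np.float64(0.045), 1)
S [221 200  13  14  84] [[226.9, 206.5], [232.3, 200.4], [221.6, 212.6]]
T [375 132   4  24  76] [[376.1, 143.9], [375.8, 132.0], [376.4, 155.0]]
handle [[0.6667, -0.1709, 0.2112], [0.6837, -0.1553, 0.2463], [0.6505, -0.1867, 0.1757], [0.6347, -0.1699, 0.2132], [0.7005, -0.1709, 0.2114]]
used_tray [ 478.3 -324.7] [227.  217.5] 86.18
drying_tray [489.8 313.1] [219.8 208.5] 85.95
rinse_stand [546.6 -20.3] [173.5 302.4] 0.5
S black 294 307 228 253
[[300.6, 235.5]]
T black 287 301 127 158
[[293.5, 132.4]]
```

View pics/cap.png

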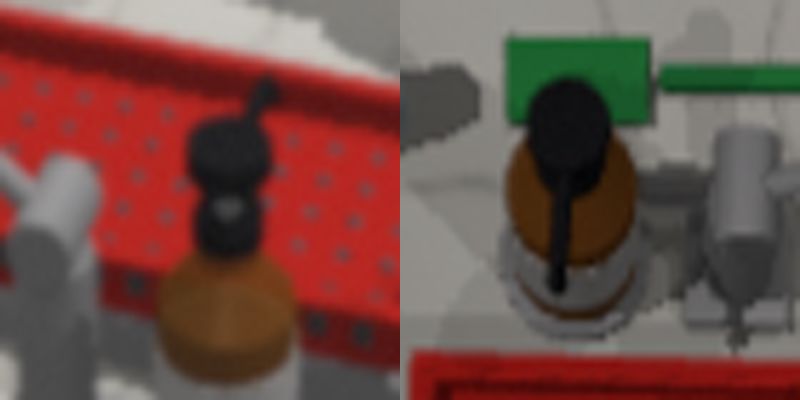

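The jar top is at (0.529, -0.277) and the tumbler at (0.432, -0.264). The cap top is near (0.701, 0.050) and the handle grip near (0.665, -0.171, 0.211). I'll turn the tool so that it closes along world y, then go to the tumbler.

Emit:
step_arm(
  moves=[
    [-0.1536, -0.116, 0, -0.426, 1],
    [-0.1536, -0.116, 0, -0.426, 1],
    [-0.1536, -0.116, 0, -0.426, 1],
    [-0.1536, -0.116, 0, -0.426, 1],
    [-0.1536, -0.116, 0, -0.426, 1],
  ],
)

```text
time: 2.55
eef_pos: [0.3518, 0.3961, 0.2314]
tcp_rot: [[-1.0, 0.003, 0.0], [0.003, 1.0, -0.002], [-0.0, -0.002, -1.0]]
force: [-0.3, 1.2, -0.7]
grip_width: 0.0855
finger_force: 0.0
```

Emit:
step_arm(
  moves=[
    [-0.03, -0.05, 0, 0, 1],
    [-0.03, -0.1, 0, 0, 1],
    [-0.03, -0.15, 0, 0, 1],
    [-0.03, -0.2, 0, 0, 1],
    [-0.03, -0.24, 0, 0, 1],
  ],
)

```text
time: 3.05
eef_pos: [0.3799, 0.1587, 0.2315]
tcp_rot: [[-1.0, -0.001, 0.001], [-0.001, 1.0, 0.0], [-0.001, 0.0, -1.0]]
force: [0.3, -0.3, -0.7]
grip_width: 0.0853
finger_force: 0.0
```

Emit:
step_arm(
  moves=[
    [-0.03, -0.05, 0, 0, 1],
    [-0.03, -0.1, 0, 0, 1],
    [-0.03, -0.15, 0, 0, 1],
    [-0.03, -0.2, 0, 0, 1],
    [-0.03, -0.24, 0, 0, 1],
  ],
)

```text
time: 3.55
eef_pos: [0.4103, -0.0817, 0.2317]
tcp_rot: [[-1.0, -0.0, 0.001], [-0.0, 1.0, -0.0], [-0.001, -0.0, -1.0]]
force: [1.0, 0.6, -0.4]
grip_width: 0.0856
finger_force: 0.0
```

Emit:
step_arm(
  moves=[
    [-0.02, -0.05, 0, 0, 1],
    [-0.02, -0.1, 0, 0, 1],
    [-0.02, -0.15, 0, 0, 1],
    [-0.02, -0.18, 0, 0, 1],
    [-0.02, -0.184, 0, 0, 1],
  ],
)

```text
time: 4.05
eef_pos: [0.4308, -0.2673, 0.2314]
tcp_rot: [[-1.0, 0.003, 0.001], [0.003, 1.0, -0.001], [-0.001, -0.001, -1.0]]
force: [-0.7, 0.2, 0.0]
grip_width: 0.0854
finger_force: 0.0
```

Run:
```python
from h import *
S=eyes.read_camera("scene");T=eyes.read_camera("top")
for t,xy,d,h in(("tumbler",(.432,-.265),.062,.064),("jar",(.53,-.28),.057,.066)):
    print(t,fit([T],t,xy,d,h,fitz=False),fit([S],t,xy,d,h,fitz=False) if best(t,S,xy) is not None else 0)
s=robot.get_obs();print(s["eef_pos"],s["force"])
```

```text
tumbler ([0.4287, -0.252, -0.0055], np.float64(0.801), 1) ([0.4331, -0.2629, 0.0081], np.float64(1.147), 1)
jar ([0.5297, -0.2758, 0.0039], np.float64(0.059), 1) ([0.5287, -0.2798, 0.0105], np.float64(0.193), 1)
[ 0.43046434 -0.26278318  0.23141963] [-0.44945938  0.81353818  0.24182274]
```

Emit:
step_arm(
  moves=[
    [-0.0015, 0, 0.05, 0, 1],
    [-0.0015, -0.001, 0.1, 0, 1],
    [-0.0015, -0.001, 0.13, 0, 1],
    [-0.0015, -0.001, 0.15, 0, 1],
    [-0.0015, -0.001, 0.15, 0, 1],
  ],
)

```text
time: 4.95
eef_pos: [0.4302, -0.2632, 0.079]
tcp_rot: [[-1.0, -0.001, -0.004], [-0.001, 1.0, 0.003], [0.004, 0.003, -1.0]]
force: [-0.2, 0.4, 0.3]
grip_width: 0.0852
finger_force: 0.0
```

Emit:
step_arm(
  moves=[
    [0, 0, 0.015, 0, 1],
    [0, 0, 0.03, 0, 1],
    [0, 0, 0.043, 0, 1],
    [0, 0, 0.051, 0, 1],
    [0, 0, 0.051, 0, 1],
  ],
)

```text
time: 5.45
eef_pos: [0.4315, -0.2645, 0.0299]
tcp_rot: [[-1.0, -0.0, -0.001], [-0.0, 1.0, 0.001], [0.001, 0.001, -1.0]]
force: [-0.8, -0.8, 0.0]
grip_width: 0.0853
finger_force: 0.0
```

Emit:
step_arm(
  moves=[
    [0, 0, 0, 0, -1],
    [0, 0, 0, 0, -1],
    [0, 0, 0, 0, -1],
    [0, 0, 0, 0, -1],
    [0, 0, 0, 0, -1],
  ],
)

```text
time: 5.95
eef_pos: [0.4322, -0.2651, 0.0314]
tcp_rot: [[-1.0, -0.0, 0.001], [-0.0, 1.0, -0.001], [-0.001, -0.001, -1.0]]
force: [-1.1, 1.7, 7.4]
grip_width: 0.0613
finger_force: 63.7
```

Emit:
step_arm(
  moves=[
    [0, 0, 0, 0, -1],
    [0, 0, 0, 0, -1],
    [0, 0, 0, 0, -1],
    [0, 0, 0, 0, -1],
    [0, 0, 0, 0, -1],
  ],
)

```text
time: 6.45
eef_pos: [0.4322, -0.2651, 0.0314]
tcp_rot: [[-1.0, -0.0, 0.001], [-0.0, 1.0, -0.001], [-0.001, -0.001, -1.0]]
force: [-0.9, 0.5, 8.0]
grip_width: 0.0618
finger_force: 63.7
```

Emit:
step_arm(
  moves=[
    [0, 0, -0.01, 0, -1],
    [0, 0, -0.03, 0, -1],
    [0, 0, -0.06, 0, -1],
    [0, 0, -0.09, 0, -1],
    [0, 0, -0.1, 0, -1],
  ],
)

```text
time: 6.95
eef_pos: [0.4333, -0.2658, 0.1338]
tcp_rot: [[-1.0, -0.0, 0.004], [-0.0, 1.0, -0.003], [-0.004, -0.003, -1.0]]
force: [-0.3, 0.2, -1.2]
grip_width: 0.0614
finger_force: 65.3
```

Emit:
step_arm(
  moves=[
    [-0.02, 0.03, 0, 0, -1],
    [-0.04, 0.07, 0, 0, -1],
    [-0.06, 0.11, 0, 0, -1],
    [-0.08, 0.15, 0, 0, -1],
    [-0.088, 0.165, 0, 0, -1],
  ],
)

```text
time: 7.45
eef_pos: [0.5209, -0.0968, 0.1303]
tcp_rot: [[-1.0, -0.002, 0.001], [-0.002, 1.0, 0.001], [-0.001, 0.001, -1.0]]
force: [0.5, -0.6, -0.6]
grip_width: 0.0612
finger_force: 65.5
```

Emit:
step_arm(
  moves=[
    [0, 0, 0.01, 0, -1],
    [0, 0, 0.025, 0, -1],
    [0, 0, 0.04, 0, -1],
    [0, 0, 0.05, 0, -1],
    [0, 0, 0.05, 0, -1],
  ],
)

```text
time: 7.95
eef_pos: [0.5181, -0.1003, 0.0786]
tcp_rot: [[-1.0, 0.001, -0.003], [0.001, 1.0, 0.001], [0.003, 0.001, -1.0]]
force: [-1.0, 0.7, -0.1]
grip_width: 0.0618
finger_force: 65.4
```

Emit:
step_arm(
  moves=[
    [0, 0, 0.003, 0, -1],
    [0, 0, 0.006, 0, -1],
    [0, 0, 0.008, 0, -1],
    [0, 0, 0.009, 0, -1],
    [0, 0, 0.009, 0, -1],
  ],
)

```text
time: 8.45
eef_pos: [0.5197, -0.0998, 0.0713]
tcp_rot: [[-1.0, -0.0, 0.0], [-0.0, 1.0, -0.0], [-0.0, -0.0, -1.0]]
force: [0.4, 0.4, -1.0]
grip_width: 0.0612
finger_force: 65.4
```

Emit:
step_arm(
  moves=[
    [0, 0, 0.001, 0, -1],
    [0, 0, 0.002, 0, -1],
    [0, 0, 0.003, 0, -1],
    [0, 0, 0.003, 0, -1],
    [0, 0, 0.003, 0, -1],
  ],
)

```text
time: 8.95
eef_pos: [0.5199, -0.0999, 0.0694]
tcp_rot: [[-1.0, -0.0, 0.0], [-0.0, 1.0, -0.0], [-0.0, -0.0, -1.0]]
force: [-5.1, 0.6, 13.8]
grip_width: 0.0617
finger_force: 66.9
```

Emit:
step_arm(
  moves=[
    [0, 0, -0.001, 0, 0.6],
    [0, 0, -0.001, 0, 1],
    [0, 0, -0.001, 0, 1],
    [0, 0, -0.001, 0, 1],
    [0, 0, -0.001, 0, 1],
  ],
)

```text
time: 9.45
eef_pos: [0.5197, -0.0998, 0.0691]
tcp_rot: [[-1.0, -0.0, -0.0], [-0.0, 1.0, 0.0], [0.0, 0.0, -1.0]]
force: [0.4, 0.5, -0.9]
grip_width: 0.0857
finger_force: 0.0
```

Emit:
step_arm(
  moves=[
    [0, 0, -0.02, 0, 1],
    [0, 0, -0.05, 0, 1],
    [0, 0, -0.09, 0, 1],
    [0, 0, -0.12, 0, 1],
    [0, 0, -0.13, 0, 1],
  ],
)

```text
time: 9.95
eef_pos: [0.5213, -0.1001, 0.2024]
tcp_rot: [[-1.0, -0.0, 0.005], [-0.0, 1.0, -0.001], [-0.005, -0.001, -1.0]]
force: [0.7, -0.5, -0.6]
grip_width: 0.0853
finger_force: 0.0
```

Emit:
step_arm(
  moves=[
    [0.05, 0.05, 0, 0, 1],
    [0.09, 0.09, 0, 0, 1],
    [0.12, 0.13, 0, 0, 1],
    [0.13, 0.15, 0, 0, 1],
    [0.13, 0.15, 0, 0, 1],
  ],
)

```text
time: 10.45
eef_pos: [0.3856, 0.0532, 0.1982]
tcp_rot: [[-1.0, -0.004, -0.003], [-0.004, 1.0, 0.001], [0.003, 0.001, -1.0]]
force: [0.5, -0.2, 0.2]
grip_width: 0.0855
finger_force: 0.0
```

Run:
```python
from h import *
S=eyes.read_camera("scene");T=eyes.read_camera("top");save(T,"t1.png")
for t,xy,d,h,z in(("tumbler",(.52,-.1),.062,.064,.042),("jar",(.53,-.28),.057,.066,.004)):
    print(t,[fit([p],t,xy,d,h,z,False) if best(t,p,xy) is not None else 0 for p in(T,S)])
s=robot.get_obs();print(s["eef_pos"],s["force"],s["time"])
```

```text
tumbler [([0.5218, -0.0989, 0.0481], np.float64(0.112), 1), ([0.5225, -0.1008, 0.046], np.float64(0.064), 1)]
jar [([0.5301, -0.2758, 0.0031], np.float64(0.051), 1), ([0.5313, -0.2783, 0.0004], np.float64(0.097), 1)]
[0.39000775 0.04948765 0.1991112 ] [ 0.08982922 -0.37716778 -0.72362837] 10.95
```

View pics/t1.png

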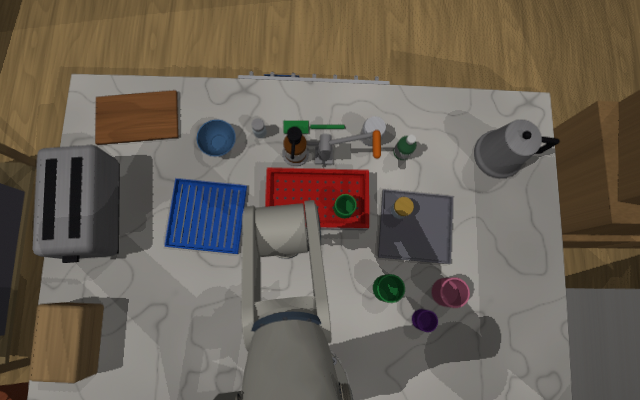

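The tumbler stands in the colander at (346,206), and the jar is still on the tray at (404,207). The jar is next.

Emit:
step_arm(
  moves=[
    [-0.02, -0.045, 0, 0, 1],
    [-0.035, -0.09, 0, 0, 1],
    [-0.055, -0.135, 0, 0, 1],
    [-0.07, -0.18, 0, 0, 1],
    [-0.09, -0.225, 0, 0, 1],
  ],
)

```text
time: 11.45
eef_pos: [0.4798, -0.1774, 0.1992]
tcp_rot: [[-1.0, 0.001, -0.0], [0.001, 1.0, 0.0], [0.0, 0.0, -1.0]]
force: [1.0, 0.3, 0.0]
grip_width: 0.0854
finger_force: 0.0
```

Emit:
step_arm(
  moves=[
    [-0.02, -0.04, 0, 0, 1],
    [-0.04, -0.08, 0, 0, 1],
    [-0.051, -0.101, 0, 0, 1],
    [-0.051, -0.101, 0.02, 0, 1],
    [-0.051, -0.101, 0.05, 0, 1],
  ],
)

```text
time: 11.95
eef_pos: [0.532, -0.2781, 0.1498]
tcp_rot: [[-1.0, 0.002, 0.003], [0.002, 1.0, -0.002], [-0.003, -0.002, -1.0]]
force: [0.4, 0.2, -1.6]
grip_width: 0.0854
finger_force: 0.0
```

Emit:
step_arm(
  moves=[
    [0, 0, 0.03, 0, 1],
    [0, 0, 0.06, 0, 1],
    [0, 0, 0.08, 0, 1],
    [0, 0, 0.08, 0, 1],
    [0, 0, 0.08, 0, 1],
  ],
)

```text
time: 12.45
eef_pos: [0.5307, -0.2762, 0.0693]
tcp_rot: [[-1.0, 0.0, -0.001], [0.0, 1.0, 0.0], [0.001, 0.0, -1.0]]
force: [0.4, 0.3, -0.2]
grip_width: 0.0852
finger_force: 0.0
```

Emit:
step_arm(
  moves=[
    [0, -0.001, 0.015, 0, 1],
    [0, -0.001, 0.028, 0, 1],
    [0, -0.001, 0.036, 0, 1],
    [0, -0.001, 0.036, 0, 1],
    [0, -0.001, 0.036, 0, -1],
  ],
)

```text
time: 12.95
eef_pos: [0.5307, -0.2768, 0.0331]
tcp_rot: [[-1.0, -0.0, -0.0], [-0.0, 1.0, 0.0], [0.0, 0.0, -1.0]]
force: [0.2, 0.3, 0.1]
grip_width: 0.0734
finger_force: 0.0
```

Emit:
step_arm(
  moves=[
    [0, 0, 0, 0, -1],
    [0, 0, 0, 0, -1],
    [0, 0, 0, 0, -1],
    [0, 0, 0, 0, -1],
    [0, 0, 0, 0, -1],
  ],
)

```text
time: 13.45
eef_pos: [0.5313, -0.277, 0.034]
tcp_rot: [[-1.0, -0.0, 0.001], [-0.0, 1.0, -0.001], [-0.001, -0.001, -1.0]]
force: [-0.1, 1.2, 6.3]
grip_width: 0.0554
finger_force: 63.7
```

Emit:
step_arm(
  moves=[
    [0, 0, 0, 0, -1],
    [0, 0, 0, 0, -1],
    [0, 0, 0, 0, -1],
    [0, 0, 0, 0, -1],
    [0, 0, 0, 0, -1],
  ],
)

```text
time: 13.95
eef_pos: [0.5313, -0.277, 0.034]
tcp_rot: [[-1.0, -0.0, 0.001], [-0.0, 1.0, -0.0], [-0.001, -0.0, -1.0]]
force: [-0.2, 1.2, 5.4]
grip_width: 0.0554
finger_force: 63.7
```

Emit:
step_arm(
  moves=[
    [0, 0, -0.01, 0, -1],
    [0, 0, -0.03, 0, -1],
    [0, 0, -0.06, 0, -1],
    [0, 0, -0.1, 0, -1],
    [0, 0, -0.13, 0, -1],
  ],
)

```text
time: 14.45
eef_pos: [0.5309, -0.277, 0.1658]
tcp_rot: [[-1.0, -0.0, 0.001], [-0.0, 1.0, -0.001], [-0.001, -0.001, -1.0]]
force: [0.1, -0.2, -1.0]
grip_width: 0.0556
finger_force: 63.7
```

Emit:
step_arm(
  moves=[
    [0.011, 0.03, 0, 0, -1],
    [0.011, 0.075, 0, 0, -1],
    [0.011, 0.12, 0, 0, -1],
    [0.011, 0.165, 0, 0, -1],
    [0.011, 0.21, 0, 0, -1],
  ],
)

```text
time: 14.95
eef_pos: [0.5193, -0.0653, 0.1638]
tcp_rot: [[-1.0, 0.0, 0.0], [0.0, 1.0, -0.0], [-0.0, -0.0, -1.0]]
force: [0.2, -0.4, -0.9]
grip_width: 0.0557
finger_force: 63.9
```

Emit:
step_arm(
  moves=[
    [0, 0.04, 0, 0, -1],
    [0, 0.07, 0, 0, -1],
    [0, 0.09, 0, 0, -1],
    [0, 0.097, 0, 0, -1],
    [0, 0.097, 0.01, 0, -1],
  ],
)

```text
time: 15.45
eef_pos: [0.5206, 0.0307, 0.1543]
tcp_rot: [[-1.0, -0.002, 0.003], [-0.002, 1.0, 0.0], [-0.003, 0.0, -1.0]]
force: [0.7, -0.0, -1.5]
grip_width: 0.0558
finger_force: 64.0
```

Emit:
step_arm(
  moves=[
    [0, 0, 0.02, 0, -1],
    [0, 0, 0.04, 0, -1],
    [0, 0, 0.055, 0, -1],
    [0, 0, 0.065, 0, -1],
    [0, 0, 0.07, 0, -1],
  ],
)

```text
time: 15.95
eef_pos: [0.5191, 0.0292, 0.0821]
tcp_rot: [[-1.0, 0.001, -0.002], [0.001, 1.0, -0.0], [0.002, -0.0, -1.0]]
force: [0.2, 0.1, -1.6]
grip_width: 0.0558
finger_force: 64.0
```

Emit:
step_arm(
  moves=[
    [0, 0, 0.003, 0, -1],
    [0, 0, 0.006, 0, -1],
    [0, 0, 0.008, 0, -1],
    [0, 0, 0.008, 0, -1],
    [0, 0, 0.008, 0, -1],
  ],
)

```text
time: 16.45
eef_pos: [0.5199, 0.0302, 0.0756]
tcp_rot: [[-1.0, -0.0, 0.001], [-0.0, 1.0, -0.0], [-0.001, -0.0, -1.0]]
force: [-0.5, -0.0, -1.5]
grip_width: 0.0554
finger_force: 64.0
```

Emit:
step_arm(
  moves=[
    [0, 0, 0.001, 0, -1],
    [0, 0, 0.002, 0, -1],
    [0, 0, 0.003, 0, -1],
    [0, 0, 0.004, 0, -1],
    [0, 0, 0.004, 0, -1],
  ],
)

```text
time: 16.95
eef_pos: [0.5198, 0.0302, 0.072]
tcp_rot: [[-1.0, -0.0, 0.0], [-0.0, 1.0, 0.0], [-0.0, 0.0, -1.0]]
force: [-2.8, 0.4, 9.7]
grip_width: 0.0555
finger_force: 64.8
```

Emit:
step_arm(
  moves=[
    [0, 0, -0.001, 0, 0.6],
    [0, 0, -0.001, 0, 1],
    [0, 0, -0.001, 0, 1],
    [0, 0, -0.001, 0, 1],
    [0, 0, -0.001, 0, 1],
  ],
)

```text
time: 17.45
eef_pos: [0.5196, 0.0301, 0.0722]
tcp_rot: [[-1.0, -0.0, -0.0], [-0.0, 1.0, 0.0], [0.0, 0.0, -1.0]]
force: [-0.7, -0.3, 0.1]
grip_width: 0.0853
finger_force: 0.0
```

Emit:
step_arm(
  moves=[
    [0, 0, -0.03, 0, 1],
    [0, 0, -0.07, 0, 1],
    [0, 0, -0.12, 0, 1],
    [0, 0, -0.16, 0, 1],
    [0, 0, -0.17, 0, 1],
  ],
)

```text
time: 17.95
eef_pos: [0.522, 0.0303, 0.247]
tcp_rot: [[-1.0, -0.0, 0.007], [-0.0, 1.0, 0.0], [-0.007, 0.0, -1.0]]
force: [1.0, 0.1, -0.1]
grip_width: 0.0854
finger_force: 0.0
```

Run:
```python
from h import *
S=eyes.read_camera("scene");T=eyes.read_camera("top");save(S,"s2.png")
for t,xy,d,h,z in(("tumbler",(.52,-.1),.062,.064,.042),("jar",(.52,.03),.057,.066,.042)):
    print(t,[fit([p],t,xy,d,h,z,False) if best(t,p,xy) is not None else 0 for p in(T,S)])
s=robot.get_obs();print(s["eef_pos"],s["force"],s["time"])
```

```text
tumbler [([0.5222, -0.1019, 0.0402], np.float64(0.335), 1), ([0.522, -0.1016, 0.0469], np.float64(0.045), 1)]
jar [([0.5171, 0.0304, 0.0482], np.float64(0.216), 1), ([0.5171, 0.0282, 0.0504], np.float64(0.384), 1)]
[0.51919681 0.03011707 0.2411384 ] [0.46944994 0.35426211 0.37076765] 18.45
```

View pics/s2.png

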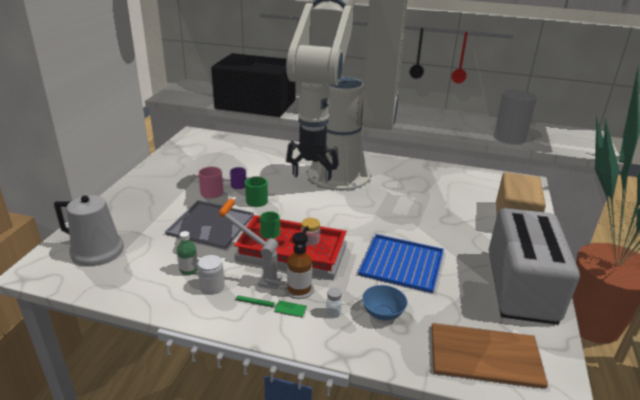

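Both things stand in the colander: the tumbler at (270,225) and the jar at (311,232), behind the dispenser. Next is the soap, pressed with closed fingers.

Emit:
step_arm(
  moves=[
    [-0.04, 0.005, 0, 0, -1],
    [-0.08, 0.01, 0, 0, -1],
    [-0.12, 0.015, 0, 0, -1],
    [-0.16, 0.02, 0, 0, -1],
    [-0.182, 0.02, 0, 0, -1],
  ],
)

```text
time: 18.95
eef_pos: [0.7041, 0.0508, 0.2411]
tcp_rot: [[-1.0, -0.001, -0.0], [-0.001, 1.0, 0.0], [0.0, 0.0, -1.0]]
force: [0.0, 0.0, 0.3]
grip_width: 0.0122
finger_force: 0.0
```

Emit:
step_arm(
  moves=[
    [0, 0, 0, 0, -1],
    [0, 0, 0, 0, -1],
    [0, 0, 0.015, 0, -1],
    [0, 0, 0.03, 0, -1],
    [0, 0, 0.04, 0, -1],
  ],
)

```text
time: 19.45
eef_pos: [0.7001, 0.0501, 0.2001]
tcp_rot: [[-1.0, -0.0, -0.002], [-0.0, 1.0, -0.0], [0.002, -0.0, -1.0]]
force: [0.3, -0.9, -0.8]
grip_width: -0.0001
finger_force: 0.0
```

Run:
```python
from h import *
S=eyes.read_camera("scene");T=eyes.read_camera("top")
s=robot.get_obs();e=s["eef_pos"];print(e,s["grip_width"])
a=cv2.resize(S["image"][180:260,255:355],(400,320),interpolation=2);b=cv2.resize(T["image"][90:170,245:345],(400,320),interpolation=2)
cv2.imwrite("pics/cap2.png",np.hstack([a,b])[:,:,::-1]);print(proj(S,e),proj(T,e))
```

```text
[0.69994195 0.05005269 0.19971519] -0.00017881374244275292
(np.float64(300.02653624450716), np.float64(230.4402174457822)) (np.float64(294.08292159491924), np.float64(130.3979084148841))
```

View pics/cap2.png

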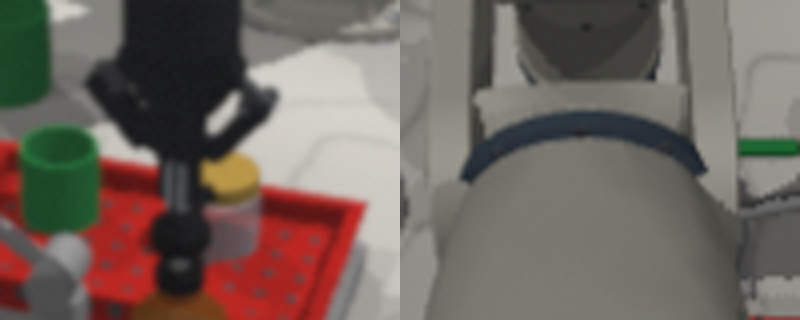

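The closed fingers sit centred over the cap at (178,215) in the left crop. Press now.

Emit:
step_arm(
  moves=[
    [0, 0, 0.006, 0, -1],
    [0, 0, 0.011, 0, -1],
    [0, 0, 0.016, 0, -1],
    [0, 0, 0.02, 0, -1],
    [0, 0, 0.024, 0, -1],
  ],
)

```text
time: 20.05
eef_pos: [0.7018, 0.0502, 0.1785]
tcp_rot: [[-1.0, -0.0, 0.0], [-0.0, 1.0, 0.0], [-0.0, 0.0, -1.0]]
force: [-1.4, -0.1, 5.2]
grip_width: 0.0003
finger_force: 2.2
```

Emit:
step_arm(
  moves=[
    [0, 0, 0.003, 0, -1],
    [0, 0, 0.005, 0, -1],
    [0, 0, 0.006, 0, -1],
    [0, 0, 0.007, 0, -1],
    [0, 0, 0.007, 0, -1],
  ],
)

```text
time: 20.55
eef_pos: [0.7018, 0.0502, 0.1717]
tcp_rot: [[-1.0, -0.0, 0.0], [-0.0, 1.0, 0.0], [-0.0, 0.0, -1.0]]
force: [-2.4, 0.2, 6.0]
grip_width: -0.0002
finger_force: 3.2
```

Emit:
step_arm(
  moves=[
    [0, 0, 0.001, 0, -1],
    [0, 0, 0.002, 0, -1],
    [0, 0, 0.003, 0, -1],
    [0, 0, 0.004, 0, -1],
    [0, 0, 0.004, 0, -1],
  ],
)

```text
time: 21.05
eef_pos: [0.7019, 0.0502, 0.17]
tcp_rot: [[-1.0, -0.0, 0.001], [-0.0, 1.0, 0.0], [-0.001, 0.0, -1.0]]
force: [-7.5, 0.1, 19.8]
grip_width: 0.0001
finger_force: 10.0
```

The stop is reached (19.8 N at z = 0.170). Now release fully, then press again.

Emit:
step_arm(
  moves=[
    [0, 0, -0.008, 0, -1],
    [0, 0, -0.018, 0, -1],
    [0, 0, -0.03, 0, -1],
    [0, 0, -0.038, 0, -1],
    [0, 0, -0.038, 0, -1],
  ],
)

```text
time: 21.55
eef_pos: [0.7025, 0.0502, 0.2067]
tcp_rot: [[-1.0, -0.0, 0.002], [-0.0, 1.0, 0.0], [-0.002, 0.0, -1.0]]
force: [0.1, -0.0, -0.6]
grip_width: 0.0
finger_force: 0.0
```

Emit:
step_arm(
  moves=[
    [0, 0, 0, 0, -1],
    [0, 0, 0, 0, -1],
    [0, 0, 0, 0, -1],
    [0, 0, 0, 0, -1],
    [0, 0, 0, 0, -1],
  ],
)

```text
time: 22.05
eef_pos: [0.7016, 0.0502, 0.205]
tcp_rot: [[-1.0, -0.0, -0.0], [-0.0, 1.0, -0.0], [0.0, -0.0, -1.0]]
force: [0.9, -0.5, -0.4]
grip_width: -0.0003
finger_force: 0.0
```

Emit:
step_arm(
  moves=[
    [0, 0, 0.008, 0, -1],
    [0, 0, 0.015, 0, -1],
    [0, 0, 0.02, 0, -1],
    [0, 0, 0.024, 0, -1],
    [0, 0, 0.028, 0, -1],
  ],
)

```text
time: 22.55
eef_pos: [0.7013, 0.0502, 0.177]
tcp_rot: [[-1.0, -0.0, -0.001], [-0.0, 1.0, -0.0], [0.001, -0.0, -1.0]]
force: [-3.8, -0.8, 5.5]
grip_width: 0.0003
finger_force: 2.4
```

Emit:
step_arm(
  moves=[
    [0, 0, 0.003, 0, -1],
    [0, 0, 0.006, 0, -1],
    [0, 0, 0.008, 0, -1],
    [0, 0, 0.01, 0, -1],
    [0, 0, 0.01, 0, -1],
  ],
)

```text
time: 23.05
eef_pos: [0.7015, 0.0502, 0.1699]
tcp_rot: [[-1.0, -0.0, 0.0], [-0.0, 1.0, 0.0], [-0.0, 0.0, -1.0]]
force: [-9.8, -0.5, 21.0]
grip_width: 0.0001
finger_force: 10.5
```

Emit:
step_arm(
  moves=[
    [0, 0, -0.01, 0, -1],
    [0, 0, -0.03, 0, -1],
    [0, 0, -0.06, 0, -1],
    [0, 0, -0.095, 0, -1],
    [0, 0, -0.113, 0, -1],
  ],
)

```text
time: 23.55
eef_pos: [0.7031, 0.0503, 0.2835]
tcp_rot: [[-1.0, -0.0, 0.004], [-0.0, 1.0, 0.0], [-0.004, 0.0, -1.0]]
force: [0.4, -0.0, -0.3]
grip_width: -0.0001
finger_force: 0.0
```

Emit:
step_arm(
  moves=[
    [0.01, -0.045, 0, 0, 1],
    [0.02, -0.09, 0, 0, 1],
    [0.03, -0.135, 0, 0, 1],
    [0.037, -0.18, 0, 0, 1],
    [0.037, -0.221, 0, 0, 1],
  ],
)

```text
time: 24.05
eef_pos: [0.664, -0.1728, 0.2804]
tcp_rot: [[-1.0, 0.0, 0.001], [0.0, 1.0, -0.0], [-0.001, -0.0, -1.0]]
force: [0.1, 0.5, -0.0]
grip_width: 0.0722
finger_force: 0.0
```

Emit:
step_arm(
  moves=[
    [0, 0, 0, 0, 1],
    [0, 0, 0, 0, 1],
    [0, 0, 0.01, 0, 1],
    [0, 0, 0.02, 0, 1],
    [0, 0, 0.03, 0, 1],
  ],
)

```text
time: 24.55
eef_pos: [0.6646, -0.1695, 0.2489]
tcp_rot: [[-1.0, -0.002, -0.001], [-0.002, 1.0, 0.0], [0.001, 0.0, -1.0]]
force: [-0.4, -0.7, 0.9]
grip_width: 0.0856
finger_force: 0.0
```

Run:
```python
from h import *
S=eyes.read_camera("scene");T=eyes.read_camera("top")
s=robot.get_obs();e=s["eef_pos"];print(e,s["grip_width"])
for t,xy,d,h in(("tumbler",(.522,-.1),.062,.064),("jar",(.517,.03),.057,.066)):
    print(t,[fit([p],t,xy,d,h,.042,False) if best(t,p,xy) is not None else 0 for p in(T,S)])
cv2.imwrite("pics/lev.png",cv2.resize(S["image"][160:290,160:330],None,fx=4,fy=4,interpolation=2)[:,:,::-1])
```

```text
[ 0.66376585 -0.16962842  0.24773663] 0.08553077938804006
tumbler [0, ([0.5227, -0.1014, 0.0387], np.float64(0.048), 1)]
jar [([0.5183, 0.0323, 0.043], np.float64(0.065), 1), ([0.5169, 0.0287, 0.0446], np.float64(0.272), 1)]
```

View pics/lev.png

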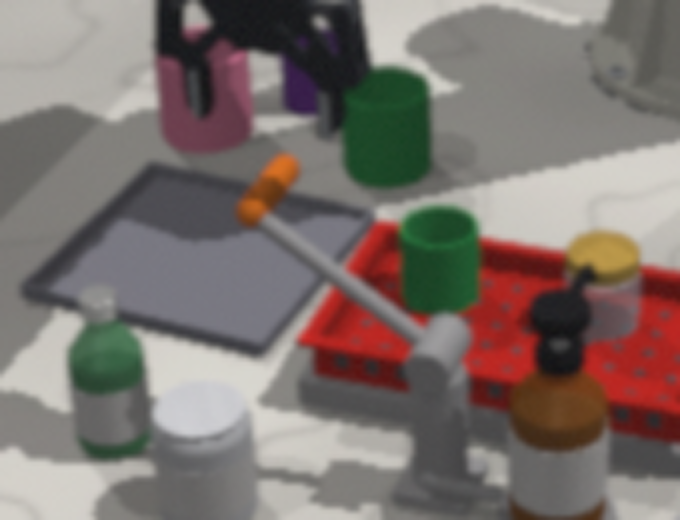

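The handle (268,185) lies below and midway between the open fingers at (198,100) and (330,120). Descend and grip.

Emit:
step_arm(
  moves=[
    [0, -0.001, 0.015, 0, 1],
    [0, -0.001, 0.03, 0, 1],
    [0, -0.001, 0.045, 0, 1],
    [0, -0.001, 0.055, 0, 1],
    [0, -0.001, 0.055, 0, 1],
  ],
)

```text
time: 25.5
eef_pos: [0.6634, -0.1715, 0.1926]
tcp_rot: [[-1.0, -0.0, -0.004], [-0.0, 1.0, 0.001], [0.004, 0.001, -1.0]]
force: [1.1, -0.0, 1.1]
grip_width: 0.0853
finger_force: 0.0
```

Emit:
step_arm(
  moves=[
    [0, 0, 0, 0, 0.4],
    [0, 0, 0, 0, 0],
    [0, 0, 0, 0, -0.3],
    [0, 0, 0, 0, -0.3],
    [0, 0, 0, 0, -0.3],
  ],
)

```text
time: 26.0
eef_pos: [0.6649, -0.1719, 0.1957]
tcp_rot: [[-1.0, -0.0, 0.001], [-0.0, 1.0, -0.0], [-0.001, -0.0, -1.0]]
force: [0.8, -0.5, 0.5]
grip_width: 0.0297
finger_force: 0.0
```

Emit:
step_arm(
  moves=[
    [0, 0, 0, 0, -1],
    [0, 0, 0, 0, -1],
    [0, 0, 0, 0, -1],
    [0, 0, 0, 0, -1],
    [0, 0, 0, 0, -1],
  ],
)

```text
time: 26.5
eef_pos: [0.6648, -0.1714, 0.1952]
tcp_rot: [[-1.0, -0.0, 0.0], [-0.0, 1.0, 0.001], [-0.0, 0.001, -1.0]]
force: [1.2, 4.3, -1.1]
grip_width: 0.0199
finger_force: 58.6
```

Emit:
step_arm(
  moves=[
    [0, -0.0043, 0.0067, 0, -1],
    [0, -0.0083, 0.0136, 0, -1],
    [0, -0.012, 0.0207, 0, -1],
    [0, -0.0153, 0.028, 0, -1],
    [0, -0.0182, 0.0354, 0, -1],
  ],
)

```text
time: 27.0
eef_pos: [0.6652, -0.1897, 0.1604]
tcp_rot: [[-1.0, 0.0, 0.001], [0.0, 1.0, 0.001], [-0.001, 0.001, -1.0]]
force: [1.4, 7.2, 3.4]
grip_width: 0.0198
finger_force: 58.9
```

Emit:
step_arm(
  moves=[
    [0, -0.0026, 0.0076, 0, -1],
    [0, -0.0047, 0.0153, 0, -1],
    [0, -0.0065, 0.0231, 0, -1],
    [0, -0.0079, 0.031, 0, -1],
    [0, -0.0089, 0.0389, 0, -1],
  ],
)

```text
time: 27.5
eef_pos: [0.6653, -0.1982, 0.1217]
tcp_rot: [[-1.0, 0.0, 0.001], [0.0, 1.0, 0.001], [-0.001, 0.001, -1.0]]
force: [0.1, 9.6, 7.2]
grip_width: 0.0199
finger_force: 58.6
```

Emit:
step_arm(
  moves=[
    [0, -0.0006, 0.008, 0, -1],
    [0, -0.0008, 0.016, 0, -1],
    [0, -0.0006, 0.024, 0, -1],
    [0, 0, 0.032, 0, -1],
    [0, 0.001, 0.0399, 0, -1],
  ],
)

```text
time: 28.0
eef_pos: [0.6654, -0.197, 0.082]
tcp_rot: [[-1.0, 0.0, 0.001], [0.0, 1.0, 0.001], [-0.001, 0.001, -1.0]]
force: [-2.8, 9.0, 12.1]
grip_width: 0.02
finger_force: 62.8
```

Emit:
step_arm(
  moves=[
    [0, 0.0014, 0.0079, 0, -1],
    [0, 0.0032, 0.0157, 0, -1],
    [0, 0.0045, 0.0205, 0, -1],
    [0, 0.0053, 0.0234, 0, -1],
    [0, 0.0053, 0.0234, 0, -1],
  ],
)

```text
time: 28.5
eef_pos: [0.6653, -0.1921, 0.0589]
tcp_rot: [[-1.0, -0.0, 0.001], [-0.0, 1.0, 0.001], [-0.001, 0.001, -1.0]]
force: [-3.2, 6.0, 13.2]
grip_width: 0.02
finger_force: 65.2
```

Emit:
step_arm(
  moves=[
    [0, 0.0005, 0.0015, 0, -1],
    [0, 0.001, 0.003, 0, -1],
    [0, 0.0015, 0.0045, 0, -1],
    [0, 0.0015, 0.0045, 0, -1],
    [0, 0.0015, 0.0045, 0, -1],
  ],
)

```text
time: 29.0
eef_pos: [0.6654, -0.1915, 0.0558]
tcp_rot: [[-1.0, -0.0, 0.001], [-0.0, 1.0, -0.001], [-0.001, -0.001, -1.0]]
force: [-6.2, 5.3, 20.3]
grip_width: 0.0204
finger_force: 66.9
```

Emit:
step_arm(
  moves=[
    [0, 0.0005, 0.0015, 0, -1],
    [0, 0.001, 0.003, 0, -1],
    [0, 0.001, 0.004, 0, -1],
    [0, 0.001, 0.004, 0, -1],
    [0, 0.001, 0.004, 0, -1],
  ],
)

```text
time: 29.5
eef_pos: [0.6655, -0.1912, 0.0546]
tcp_rot: [[-1.0, -0.0, 0.002], [-0.0, 1.0, -0.002], [-0.002, -0.002, -1.0]]
force: [-15.1, 4.7, 42.8]
grip_width: 0.0203
finger_force: 69.2
```

Run:
```python
from h import *
S=eyes.read_camera("scene");s=robot.get_obs();print(s["eef_pos"],s["force"])
for y,z in((-.1921,.0727),(-.19,.085)): print([np.round((proj(S,[x,y,z])-np.array([160,190]))*4) for x in(.702,.635)])
cv2.imwrite("pics/lev2.png",cv2.resize(S["image"][190:310,160:330],None,fx=4,fy=4,interpolation=2)[:,:,::-1])
```

```text
[ 0.6655452  -0.19114841  0.05461387] [-15.75270998   4.40751264  41.74892085]
[array([234., 250.]), array([271., 198.])]
[array([235., 237.]), array([273., 185.])]
```

View pics/lev2.png

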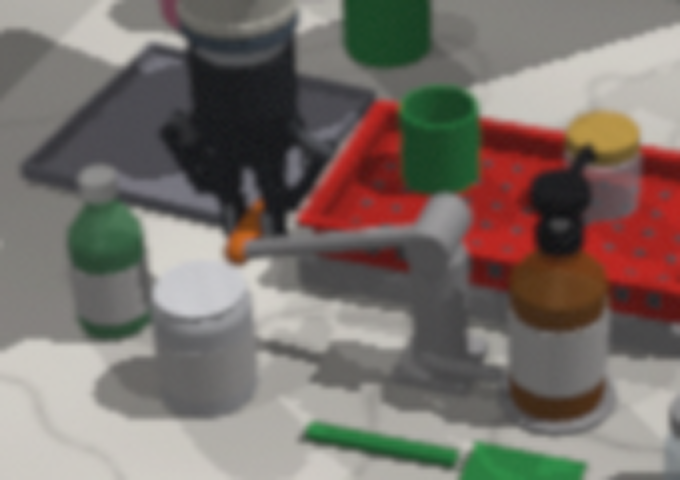

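The lever is at its stop: 42 N, with the arm about 17 degrees below level and the handle at (240,235). Now ease it back slowly, still gripped.

Emit:
step_arm(
  moves=[
    [0, -0.001, -0.003, 0, -1],
    [0, -0.002, -0.006, 0, -1],
    [0, -0.0025, -0.0085, 0, -1],
    [0, -0.0035, -0.0123, 0, -1],
    [0, -0.0044, -0.0162, 0, -1],
  ],
)

```text
time: 30.05
eef_pos: [0.6653, -0.1945, 0.0662]
tcp_rot: [[-1.0, -0.001, 0.001], [-0.001, 1.0, -0.0], [-0.001, -0.0, -1.0]]
force: [0.8, 5.2, 3.6]
grip_width: 0.0202
finger_force: 65.7
```

Emit:
step_arm(
  moves=[
    [0, -0.0009, -0.0039, 0, -1],
    [0, -0.0017, -0.0078, 0, -1],
    [0, -0.0025, -0.0118, 0, -1],
    [0, -0.0032, -0.0157, 0, -1],
    [0, -0.0038, -0.0197, 0, -1],
  ],
)

```text
time: 30.55
eef_pos: [0.6654, -0.198, 0.0857]
tcp_rot: [[-1.0, -0.001, 0.001], [-0.001, 1.0, -0.0], [-0.001, -0.0, -1.0]]
force: [2.8, 7.4, 1.3]
grip_width: 0.0199
finger_force: 67.8
```

Emit:
step_arm(
  moves=[
    [0, -0.0004, -0.004, 0, -1],
    [0, -0.0007, -0.008, 0, -1],
    [0, -0.001, -0.012, 0, -1],
    [0, -0.0011, -0.016, 0, -1],
    [0, -0.0012, -0.0199, 0, -1],
  ],
)

```text
time: 31.05
eef_pos: [0.6653, -0.1988, 0.1054]
tcp_rot: [[-1.0, -0.001, 0.001], [-0.001, 1.0, 0.001], [-0.001, 0.001, -1.0]]
force: [3.1, 8.6, -1.1]
grip_width: 0.0201
finger_force: 70.1
```

Emit:
step_arm(
  moves=[
    [0, 0.0001, -0.004, 0, -1],
    [0, 0.0002, -0.008, 0, -1],
    [0, 0.0005, -0.012, 0, -1],
    [0, 0.0008, -0.016, 0, -1],
    [0, 0.0012, -0.0199, 0, -1],
  ],
)

```text
time: 31.55
eef_pos: [0.6653, -0.1969, 0.1249]
tcp_rot: [[-1.0, -0.001, 0.001], [-0.001, 1.0, 0.002], [-0.001, 0.002, -1.0]]
force: [3.1, 11.0, -2.2]
grip_width: 0.0201
finger_force: 72.6
```

Emit:
step_arm(
  moves=[
    [0, 0.0006, -0.004, 0, -1],
    [0, 0.0013, -0.0079, 0, -1],
    [0, 0.0021, -0.0119, 0, -1],
    [0, 0.0029, -0.0158, 0, -1],
    [0, 0.0038, -0.0197, 0, -1],
  ],
)

```text
time: 32.05
eef_pos: [0.6651, -0.1922, 0.1439]
tcp_rot: [[-1.0, -0.0, 0.0], [-0.0, 1.0, 0.003], [-0.0, 0.003, -1.0]]
force: [5.0, 14.3, -5.3]
grip_width: 0.0203
finger_force: 75.1
```

Emit:
step_arm(
  moves=[
    [0, 0.0011, -0.0038, 0, -1],
    [0, 0.0022, -0.0077, 0, -1],
    [0, 0.0034, -0.0115, 0, -1],
    [0, 0.0047, -0.0153, 0, -1],
    [0, 0.0061, -0.019, 0, -1],
  ],
)

```text
time: 32.55
eef_pos: [0.6647, -0.1855, 0.1623]
tcp_rot: [[-1.0, -0.0, -0.001], [-0.0, 1.0, 0.004], [0.001, 0.004, -1.0]]
force: [4.7, 15.0, -9.7]
grip_width: 0.02
finger_force: 74.2
```

Emit:
step_arm(
  moves=[
    [0, 0.0016, -0.0037, 0, -1],
    [0, 0.0032, -0.0073, 0, -1],
    [0, 0.0049, -0.011, 0, -1],
    [0, 0.0067, -0.0145, 0, -1],
    [0, 0.0085, -0.0181, 0, -1],
  ],
)

```text
time: 33.05
eef_pos: [0.6645, -0.1771, 0.1801]
tcp_rot: [[-1.0, -0.001, -0.002], [-0.001, 1.0, 0.004], [0.002, 0.004, -1.0]]
force: [5.3, 14.6, -11.9]
grip_width: 0.0202
finger_force: 71.6
```

Emit:
step_arm(
  moves=[
    [0, 0.002, -0.0035, 0, -1],
    [0, 0.004, -0.0069, 0, -1],
    [0, 0.0061, -0.0103, 0, -1],
    [0, 0.0083, -0.0136, 0, -1],
    [0, 0.0083, -0.0136, 0, -1],
  ],
)

```text
time: 33.55
eef_pos: [0.6643, -0.1703, 0.1917]
tcp_rot: [[-1.0, -0.001, -0.002], [-0.001, 1.0, 0.002], [0.002, 0.002, -1.0]]
force: [9.3, 5.9, -21.4]
grip_width: 0.0203
finger_force: 68.4
```

The lever is against its upper rest (21 N downward on the tool). Relieve the pull, open and rise.

Emit:
step_arm(
  moves=[
    [0, 0, 0.001, 0, -1],
    [0, 0, 0.001, 0, -1],
    [0, 0, 0.001, 0, -0.4],
    [0, 0, 0.001, 0, -0.3],
    [0, 0, 0.001, 0, 0],
  ],
)

```text
time: 34.05
eef_pos: [0.6649, -0.1723, 0.1948]
tcp_rot: [[-1.0, 0.0, 0.001], [0.0, 1.0, -0.001], [-0.001, -0.001, -1.0]]
force: [0.4, -0.3, -0.9]
grip_width: 0.042
finger_force: 0.0
```

Emit:
step_arm(
  moves=[
    [0, 0, 0, 0, 1],
    [0, 0, 0, 0, 1],
    [0, 0, 0, 0, 1],
    [0, 0, 0, 0, 1],
    [0, 0, 0, 0, 1],
  ],
)

```text
time: 34.55
eef_pos: [0.6647, -0.1716, 0.1943]
tcp_rot: [[-1.0, -0.0, 0.0], [-0.0, 1.0, -0.0], [-0.0, -0.0, -1.0]]
force: [-0.0, 0.5, 0.3]
grip_width: 0.0852
finger_force: 0.0
```

Emit:
step_arm(
  moves=[
    [0, 0, -0.01, 0, 1],
    [0, 0, -0.03, 0, 1],
    [0, 0, -0.05, 0, 1],
    [0, 0, -0.07, 0, 1],
    [0, 0, -0.08, 0, 1],
  ],
)

```text
time: 35.05
eef_pos: [0.6656, -0.1718, 0.2771]
tcp_rot: [[-1.0, -0.0, 0.003], [-0.0, 1.0, -0.001], [-0.003, -0.001, -1.0]]
force: [0.4, 0.2, 0.1]
grip_width: 0.0853
finger_force: 0.0
```

Emit:
step_arm(
  moves=[
    [0.04, 0, 0, 0, 1],
    [0.08, 0, 0, 0, 1],
    [0.12, 0, 0, 0, 1],
    [0.16, 0, 0, 0, 1],
    [0.2, 0, 0, 0, 1],
  ],
)

```text
time: 35.55
eef_pos: [0.463, -0.1715, 0.2743]
tcp_rot: [[-1.0, -0.0, -0.0], [-0.0, 1.0, -0.0], [0.0, -0.0, -1.0]]
force: [-0.5, -0.4, -0.8]
grip_width: 0.0852
finger_force: 0.0
```

Run:
```python
from h import *
S=eyes.read_camera("scene");T=eyes.read_camera("top")
s=robot.get_obs();e=s["eef_pos"];print(e,s["time"])
for t,xy,d,h in(("tumbler",(.522,-.1),.062,.064),("jar",(.517,.03),.057,.066)):
    print(t,[fit([p],t,xy,d,h,.042,False) if best(t,p,xy) is not None else 0 for p in(T,S)])
a=cv2.resize(S["image"][170:320,160:410],(500,300),interpolation=2);b=cv2.resize(T["image"][110:260,200:450],(500,300),interpolation=2)
cv2.imwrite("pics/c3.png",np.vstack([a,b])[:,:,::-1])
```

```text
[ 0.46027509 -0.17117655  0.27419248] 35.65
tumbler [([0.5208, -0.0989, 0.0467], np.float64(0.086), 1), ([0.5234, -0.1019, 0.0452], np.float64(0.059), 1)]
jar [([0.5159, 0.0311, 0.0482], np.float64(0.114), 1), ([0.518, 0.0285, 0.0485], np.float64(0.319), 1)]
```

View pics/c3.png

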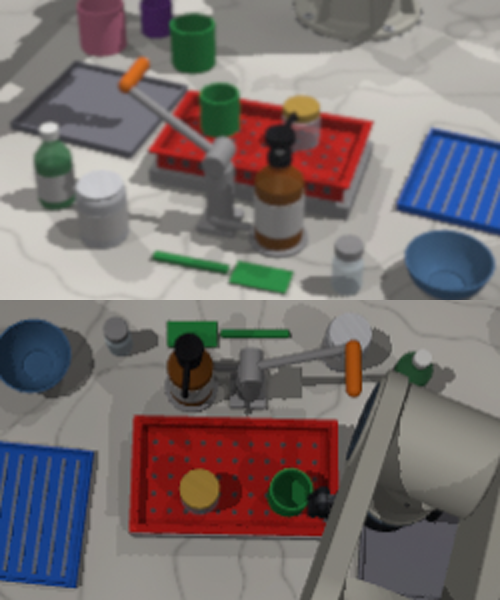

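The lever is back at rest, with its handle at (352,367) in the lower crop. The jar (200,490) and tumbler (290,492) still stand in the colander. Take the jar to the blue tray.

Emit:
step_arm(
  moves=[
    [-0.01, 0.045, 0, 0, 1],
    [-0.025, 0.09, 0, 0, 1],
    [-0.04, 0.135, 0, 0, 1],
    [-0.05, 0.18, 0, 0, 1],
    [-0.0585, 0.2015, 0, 0, 1],
  ],
)

```text
time: 36.55
eef_pos: [0.5239, 0.0333, 0.274]
tcp_rot: [[-1.0, -0.002, -0.0], [-0.002, 1.0, 0.001], [0.0, 0.001, -1.0]]
force: [0.7, -0.3, 0.5]
grip_width: 0.0854
finger_force: 0.0
```

Emit:
step_arm(
  moves=[
    [0, 0, 0.03, 0, 1],
    [0, 0, 0.07, 0, 1],
    [0, 0, 0.11, 0, 1],
    [0, 0, 0.14, 0, 1],
    [0, 0, 0.15, 0, 1],
  ],
)

```text
time: 37.05
eef_pos: [0.5215, 0.03, 0.1211]
tcp_rot: [[-1.0, -0.001, -0.005], [-0.001, 1.0, -0.0], [0.005, -0.0, -1.0]]
force: [-0.4, -0.1, 0.2]
grip_width: 0.0855
finger_force: 0.0
```

Emit:
step_arm(
  moves=[
    [0, 0, 0.015, 0, 1],
    [0, 0, 0.03, 0, 1],
    [0, 0, 0.045, 0, 1],
    [0, 0, 0.051, 0, 1],
    [0, 0, 0.051, 0, 1],
  ],
)

```text
time: 37.55
eef_pos: [0.5234, 0.0299, 0.0732]
tcp_rot: [[-1.0, -0.0, -0.001], [-0.0, 1.0, -0.0], [0.001, -0.0, -1.0]]
force: [0.4, 0.2, -0.5]
grip_width: 0.0852
finger_force: 0.0
```

Emit:
step_arm(
  moves=[
    [0, 0, 0, 0, -1],
    [0, 0, 0, 0, -1],
    [0, 0, 0, 0, -1],
    [0, 0, 0, 0, -1],
    [0, 0, 0, 0, -1],
  ],
)

```text
time: 38.05
eef_pos: [0.524, 0.0299, 0.0745]
tcp_rot: [[-1.0, -0.0, 0.002], [-0.0, 1.0, 0.0], [-0.002, 0.0, -1.0]]
force: [-0.7, -0.0, 5.2]
grip_width: 0.0557
finger_force: 62.5
```

Emit:
step_arm(
  moves=[
    [0, 0, 0, 0, -1],
    [0, 0, 0, 0, -1],
    [0, 0, -0.01, 0, -1],
    [0, 0, -0.03, 0, -1],
    [0, 0, -0.05, 0, -1],
  ],
)

```text
time: 38.55
eef_pos: [0.523, 0.0298, 0.1245]
tcp_rot: [[-1.0, -0.0, -0.0], [-0.0, 1.0, -0.0], [0.0, -0.0, -1.0]]
force: [0.2, 0.4, -1.1]
grip_width: 0.0554
finger_force: 63.8
```

Emit:
step_arm(
  moves=[
    [0, 0, -0.02, 0, -1],
    [0, 0.02, -0.035, 0, -1],
    [-0.005, 0.06, -0.035, 0, -1],
    [-0.01, 0.1, -0.035, 0, -1],
    [-0.015, 0.14, -0.035, 0, -1],
  ],
)

```text
time: 39.05
eef_pos: [0.5384, 0.1712, 0.1596]
tcp_rot: [[-1.0, 0.0, 0.001], [0.0, 1.0, 0.0], [-0.001, 0.0, -1.0]]
force: [0.2, 0.3, -2.6]
grip_width: 0.0552
finger_force: 63.9
```

Emit:
step_arm(
  moves=[
    [-0.007, 0.04, 0, 0, -1],
    [-0.011, 0.08, 0, 0, -1],
    [-0.011, 0.11, 0, 0, -1],
    [-0.011, 0.12, 0, 0, -1],
    [-0.011, 0.12, 0.01, 0, -1],
  ],
)

```text
time: 39.55
eef_pos: [0.5498, 0.2913, 0.1497]
tcp_rot: [[-1.0, -0.002, 0.003], [-0.002, 1.0, 0.001], [-0.003, 0.001, -1.0]]
force: [-0.6, -0.4, -2.2]
grip_width: 0.0554
finger_force: 63.9
```

Emit:
step_arm(
  moves=[
    [0, 0, 0.02, 0, -1],
    [0, 0, 0.045, 0, -1],
    [0, 0, 0.07, 0, -1],
    [0, 0, 0.09, 0, -1],
    [0, 0, 0.095, 0, -1],
  ],
)

```text
time: 40.05
eef_pos: [0.5474, 0.2872, 0.0507]
tcp_rot: [[-1.0, 0.001, -0.004], [0.001, 1.0, -0.003], [0.004, -0.003, -1.0]]
force: [0.0, 0.5, -0.7]
grip_width: 0.0556
finger_force: 63.9
```

Emit:
step_arm(
  moves=[
    [0, 0, 0.004, 0, -1],
    [0, 0, 0.008, 0, -1],
    [0, 0, 0.011, 0, -1],
    [0, 0, 0.013, 0, -1],
    [0, 0, 0.013, 0, -1],
  ],
)

```text
time: 40.55
eef_pos: [0.5492, 0.2899, 0.0405]
tcp_rot: [[-1.0, -0.0, 0.0], [-0.0, 1.0, 0.0], [-0.0, 0.0, -1.0]]
force: [-0.6, -0.6, -1.0]
grip_width: 0.0554
finger_force: 63.9
```

Emit:
step_arm(
  moves=[
    [0, 0, 0.001, 0, -1],
    [0, 0, 0.002, 0, -1],
    [0, 0, 0.003, 0, -1],
    [0, 0, 0.004, 0, -1],
    [0, 0, 0.0045, 0, -1],
  ],
)

```text
time: 41.05
eef_pos: [0.5492, 0.29, 0.0365]
tcp_rot: [[-1.0, -0.0, 0.0], [-0.0, 1.0, 0.0], [-0.0, 0.0, -1.0]]
force: [-3.9, -1.1, 12.7]
grip_width: 0.0555
finger_force: 65.0
```

Contact. Release, rise, and go back to the tumbler.

Emit:
step_arm(
  moves=[
    [0, 0, -0.001, 0, 0.6],
    [0, 0, -0.001, 0, 1],
    [0, 0, -0.001, 0, 1],
    [0, 0, -0.001, 0, 1],
    [0, 0, -0.001, 0, 1],
  ],
)

```text
time: 41.55
eef_pos: [0.5491, 0.2899, 0.0367]
tcp_rot: [[-1.0, -0.0, -0.0], [-0.0, 1.0, -0.0], [0.0, -0.0, -1.0]]
force: [0.1, -0.5, -0.5]
grip_width: 0.0853
finger_force: 0.0
```

Emit:
step_arm(
  moves=[
    [0, 0, -0.03, 0, 1],
    [0, 0, -0.07, 0, 1],
    [0, 0, -0.11, 0, 1],
    [0, 0, -0.15, 0, 1],
    [0, 0, -0.16, 0, 1],
  ],
)

```text
time: 42.05
eef_pos: [0.5513, 0.2909, 0.2017]
tcp_rot: [[-1.0, -0.0, 0.006], [-0.0, 1.0, 0.003], [-0.006, 0.003, -1.0]]
force: [0.5, 0.4, -0.7]
grip_width: 0.0854
finger_force: 0.0
```

Emit:
step_arm(
  moves=[
    [0.01, -0.045, 0, 0, 1],
    [0.02, -0.09, 0, 0, 1],
    [0.027, -0.135, 0, 0, 1],
    [0.027, -0.18, 0, 0, 1],
    [0.027, -0.22, 0, 0, 1],
  ],
)

```text
time: 42.55
eef_pos: [0.5213, 0.068, 0.1962]
tcp_rot: [[-1.0, -0.0, -0.001], [-0.0, 1.0, -0.0], [0.001, -0.0, -1.0]]
force: [0.6, -0.7, 0.8]
grip_width: 0.0854
finger_force: 0.0
```

Run:
```python
from h import *
S=eyes.read_camera("scene");T=eyes.read_camera("top")
s=robot.get_obs();e=s["eef_pos"];print(e,s["time"])
for t,xy,d,h,z in(("tumbler",(.522,-.1),.062,.064,.042),("jar",(.543,.29),.057,.066,.004)):
    print(t,[fit([p],t,xy,d,h,z,False) if best(t,p,xy) is not None else 0 for p in(T,S)])
```

```text
[0.52143737 0.06591041 0.19619646] 42.65
tumbler [([0.5213, -0.099, 0.0469], np.float64(0.048), 1), ([0.5228, -0.1016, 0.0391], np.float64(0.089), 1)]
jar [([0.5425, 0.2889, 0.0098], np.float64(0.164), 1), ([0.5417, 0.2889, 0.0071], np.float64(0.155), 1)]
```

Emit:
step_arm(
  moves=[
    [0, -0.045, 0, 0, 1],
    [0, -0.09, 0, 0, 1],
    [0, -0.13, 0, 0, 1],
    [0, -0.16, 0, 0, 1],
    [0, -0.167, 0, 0, 1],
  ],
)

```text
time: 43.55
eef_pos: [0.5224, -0.0992, 0.1968]
tcp_rot: [[-1.0, 0.001, 0.0], [0.001, 1.0, -0.001], [-0.0, -0.001, -1.0]]
force: [0.5, -0.0, 0.4]
grip_width: 0.0855
finger_force: 0.0
```

Emit:
step_arm(
  moves=[
    [0, 0, 0.02, 0, 1],
    [0, 0, 0.05, 0, 1],
    [0, 0, 0.07, 0, 1],
    [0, 0, 0.08, 0, 1],
    [0, 0, 0.08, 0, 1],
  ],
)

```text
time: 44.05
eef_pos: [0.5216, -0.0962, 0.1156]
tcp_rot: [[-1.0, -0.001, -0.002], [-0.001, 1.0, 0.001], [0.002, 0.001, -1.0]]
force: [-0.1, 0.0, 0.5]
grip_width: 0.0852
finger_force: 0.0
```

Emit:
step_arm(
  moves=[
    [0, 0, 0.015, 0, 1],
    [0, 0, 0.03, 0, 1],
    [0, 0, 0.042, 0, 1],
    [0, 0, 0.046, 0, 1],
    [0, 0, 0.046, 0, 1],
  ],
)

```text
time: 44.55
eef_pos: [0.5223, -0.097, 0.0708]
tcp_rot: [[-1.0, -0.0, -0.0], [-0.0, 1.0, 0.0], [0.0, 0.0, -1.0]]
force: [0.0, 0.6, 1.2]
grip_width: 0.0858
finger_force: 0.0
```

Emit:
step_arm(
  moves=[
    [0, 0, 0, 0, -1],
    [0, 0, 0, 0, -1],
    [0, 0, 0, 0, -1],
    [0, 0, 0, 0, -1],
    [0, 0, 0, 0, -1],
  ],
)

```text
time: 45.05
eef_pos: [0.5228, -0.0972, 0.0721]
tcp_rot: [[-1.0, -0.0, 0.001], [-0.0, 1.0, -0.0], [-0.001, -0.0, -1.0]]
force: [-1.5, 1.0, 8.2]
grip_width: 0.0613
finger_force: 63.9
```

Emit:
step_arm(
  moves=[
    [0, 0, 0, 0, -1],
    [0, 0, 0, 0, -1],
    [0, 0, -0.01, 0, -1],
    [0, 0, -0.03, 0, -1],
    [0, 0, -0.05, 0, -1],
  ],
)

```text
time: 45.55
eef_pos: [0.5221, -0.0971, 0.1219]
tcp_rot: [[-1.0, -0.0, -0.0], [-0.0, 1.0, 0.0], [0.0, 0.0, -1.0]]
force: [0.0, -0.5, -0.9]
grip_width: 0.0614
finger_force: 65.2
```

Emit:
step_arm(
  moves=[
    [0, 0, -0.02, 0, -1],
    [0, 0.02, -0.035, 0, -1],
    [0.015, 0.06, -0.035, 0, -1],
    [0.03, 0.105, -0.035, 0, -1],
    [0.045, 0.15, -0.035, 0, -1],
  ],
)

```text
time: 46.05
eef_pos: [0.4768, 0.054, 0.1568]
tcp_rot: [[-1.0, 0.001, 0.001], [0.001, 1.0, 0.0], [-0.001, 0.0, -1.0]]
force: [0.7, 0.9, -1.4]
grip_width: 0.0614
finger_force: 65.3
```

Emit:
step_arm(
  moves=[
    [0.01, 0.045, 0, 0, -1],
    [0.02, 0.09, 0, 0, -1],
    [0.03, 0.135, 0, 0, -1],
    [0.03, 0.175, 0, 0, -1],
    [0.03, 0.205, 0, 0, -1],
  ],
)

```text
time: 46.55
eef_pos: [0.4468, 0.2604, 0.1569]
tcp_rot: [[-1.0, -0.002, 0.001], [-0.002, 1.0, 0.001], [-0.001, 0.001, -1.0]]
force: [0.2, 0.6, -0.2]
grip_width: 0.0614
finger_force: 65.3
```

Emit:
step_arm(
  moves=[
    [0, 0.02, 0, 0, -1],
    [0, 0.032, 0, 0, -1],
    [0, 0.032, 0.01, 0, -1],
    [0, 0.032, 0.03, 0, -1],
    [0, 0.032, 0.05, 0, -1],
  ],
)

```text
time: 47.05
eef_pos: [0.4471, 0.2887, 0.1051]
tcp_rot: [[-1.0, 0.0, 0.0], [0.0, 1.0, -0.0], [-0.0, -0.0, -1.0]]
force: [0.6, -0.7, -1.1]
grip_width: 0.0615
finger_force: 65.3
```

Emit:
step_arm(
  moves=[
    [0, 0, 0.02, 0, -1],
    [0, 0, 0.04, 0, -1],
    [0, 0, 0.052, 0, -1],
    [0, 0, 0.06, 0, -1],
    [0, 0, 0.06, 0, -1],
  ],
)

```text
time: 47.55
eef_pos: [0.4467, 0.289, 0.045]
tcp_rot: [[-1.0, 0.0, -0.001], [0.0, 1.0, -0.001], [0.001, -0.001, -1.0]]
force: [0.7, 0.6, -0.1]
grip_width: 0.0617
finger_force: 65.3
```

Emit:
step_arm(
  moves=[
    [0, 0, 0.003, 0, -1],
    [0, 0, 0.006, 0, -1],
    [0, 0, 0.008, 0, -1],
    [0, 0, 0.009, 0, -1],
    [0, 0, 0.009, 0, -1],
  ],
)

```text
time: 48.05
eef_pos: [0.4472, 0.2899, 0.0368]
tcp_rot: [[-1.0, -0.0, 0.0], [-0.0, 1.0, 0.0], [-0.0, 0.0, -1.0]]
force: [-0.3, -0.2, -0.6]
grip_width: 0.0611
finger_force: 65.3
```

Emit:
step_arm(
  moves=[
    [0, 0, 0.001, 0, -1],
    [0, 0, 0.0015, 0, -1],
    [0, 0, 0.002, 0, -1],
    [0, 0, 0.0025, 0, -1],
    [0, 0, 0.0025, 0, -1],
  ],
)

```text
time: 48.55
eef_pos: [0.4471, 0.2898, 0.0342]
tcp_rot: [[-1.0, -0.0, -0.0], [-0.0, 1.0, -0.0], [0.0, -0.0, -1.0]]
force: [-0.3, -0.5, -1.6]
grip_width: 0.0614
finger_force: 65.3
```

Emit:
step_arm(
  moves=[
    [0, 0, 0.0005, 0, -1],
    [0, 0, 0.001, 0, -1],
    [0, 0, 0.0015, 0, -1],
    [0, 0, 0.002, 0, -1],
    [0, 0, 0.002, 0, -1],
  ],
)

```text
time: 49.05
eef_pos: [0.4472, 0.2899, 0.034]
tcp_rot: [[-1.0, -0.0, 0.0], [-0.0, 1.0, 0.0], [-0.0, 0.0, -1.0]]
force: [-5.3, -4.0, 25.3]
grip_width: 0.0613
finger_force: 67.7
```

Contact. Release and rise.

Emit:
step_arm(
  moves=[
    [0, 0, -0.002, 0, 0.6],
    [0, 0, -0.002, 0, 1],
    [0, 0, -0.002, 0, 1],
    [0, 0, -0.002, 0, 1],
    [0, 0, -0.002, 0, 1],
  ],
)

```text
time: 49.55
eef_pos: [0.4471, 0.2898, 0.0341]
tcp_rot: [[-1.0, -0.0, -0.0], [-0.0, 1.0, -0.0], [0.0, -0.0, -1.0]]
force: [-0.1, -0.3, 1.1]
grip_width: 0.0851
finger_force: 0.0
```

Emit:
step_arm(
  moves=[
    [0, 0, -0.03, 0, 1],
    [0, 0, -0.07, 0, 1],
    [0, 0, -0.11, 0, 1],
    [0, 0, -0.15, 0, 1],
    [0, 0, -0.18, 0, 1],
  ],
)

```text
time: 50.05
eef_pos: [0.4475, 0.2901, 0.2167]
tcp_rot: [[-1.0, -0.0, 0.002], [-0.0, 1.0, 0.001], [-0.002, 0.001, -1.0]]
force: [0.4, -0.3, -0.4]
grip_width: 0.0854
finger_force: 0.0
```

Emit:
step_arm(
  moves=[
    [0.02, -0.045, 0, 0, 1],
    [0.04, -0.09, 0, 0, 1],
    [0.06, -0.135, 0, 0, 1],
    [0.07, -0.18, 0, 0, 1],
    [0.07, -0.22, 0, 0, 1],
  ],
)

```text
time: 50.55
eef_pos: [0.3752, 0.0682, 0.2141]
tcp_rot: [[-1.0, -0.001, -0.001], [-0.001, 1.0, -0.0], [0.001, -0.0, -1.0]]
force: [0.9, -0.1, -0.0]
grip_width: 0.0853
finger_force: 0.0
```

Run:
```python
from h import *
S=eyes.read_camera("scene");T=eyes.read_camera("top")
s=robot.get_obs();e=s["eef_pos"];print(e,s["time"])
for t,xy,d,h,z in(("tumbler",(.447,.29),.062,.064,.004),("jar",(.543,.29),.057,.066,.004)):
    print(t,[fit([p],t,xy,d,h,z,False) if best(t,p,xy) is not None else 0 for p in(T,S)])
a=cv2.resize(S["image"][170:320,160:410],(500,300),interpolation=2);b=cv2.resize(T["image"][110:260,150:400],(500,300),interpolation=2)
cv2.imwrite("pics/f.png",np.vstack([a,b])[:,:,::-1])
```

```text
[0.37636907 0.0662963  0.21427119] 50.65
tumbler [0, ([0.4391, 0.2878, 0.0139], np.float64(0.383), 1)]
jar [([0.5431, 0.2897, 0.0094], np.float64(0.111), 1), 0]
```

View pics/f.png

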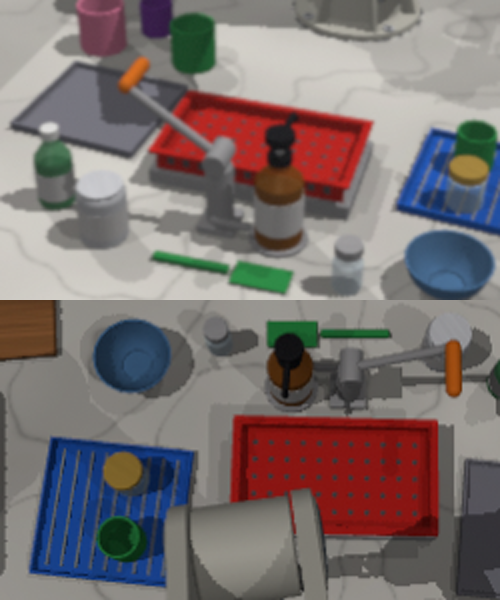

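The jar (123,470) and tumbler (121,538) stand upright, fully inside the blue tray. The lever and cap are up and the other kitchen things are where they were.

```bash
python3 -c "
from bench import robot
print(robot.close_job())"
```

```text
the job is handed in; nothing more can be done
None
```

The job is done and handed in at about 51 s: the jar and green tumbler were washed in the order asked and now stand upright on the blue drying tray, with the soap cap and lever back at rest and the other kitchen things left alone.

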